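# Ready the vision trainer: set its screen, unlatch and hold up its viewing arm

### The arm

A 6-joint arm with a two-finger parallel gripper is mounted at the origin on the work surface. World frame = base frame: x ahead of the robot, y to its left, z up, the work surface at z = 0. Lengths are in mm, angles in degrees, forces in N, time in s.
With the tool pointing down it reaches from about 350 to 975 mm from the base axis. Payload 4.9 kg.
Tool frame: the origin (TCP) lies between the finger pads; the fingertips stand 14 mm ahead of it and the grasp point (between the pads) lies 5 mm behind it; z points along the fingers, y is the line along which they close (so a half turn about z gives the same grasp; the last joint's range is limited). The gripper opens to 85 mm and grips with 20 to 120 N. Pads are 22 mm wide; open, the fingers measure 114 mm over their backs; the gripper's body (76 mm by 85 mm) begins 54 mm behind the grasp point. The pads swing forward as they close: fully open they stand 13 mm farther back than shut.
Start: joints at [62.395, 3.019, 92.412, -0, 84.569, -6.818], TCP at [221.797, 584.301, 245.304] pointing down, gripper open.
Joint ranges: [-172.51, 172.51], [-57.92, 126.97], [3.15, 148.05], [-58.71, 238.71], [5.1, 150.11], [-179.66, 179.66]. Speed limits (degrees/s): [147.25, 147.25, 180, 180, 180, 180].

### API

Orientations are given as a 3x3 rotation matrix whose columns are the frame's x, y, z axes.
In Python, from bench import status, optics, arm gives the robot as it stands.
- The arm moves only by the tool drive_tool, never from a script. Its argument "series" is a list of rows, each a list of 7 numbers: the closure in counts, from 0 (fully open) to 255 (shut), then the shift along the tool's x, y, z in cm, then the turn, a rotation vector about the tool's x, y, z in rad. A call has 1 to 12 rows; each row is the pose to reach, as a shift and turn from the pose commanded when the call began, along the tool's axes at that moment; what a row does not reach only later rows make up. A row lasts 1/10 s, in which the tool goes at most 50 mm and 8.59 degrees, less where a joint would pass 70% of its speed; a pose out of reach is approached as far as the arm can. A call with a gripper value outside its range is refused whole. The fingers move at their own pace and stop on an object; the grip force is fixed at half the most. Time passes only in rows, so rows that repeat a pose let the fingers close. It gives the time, the measured TCP pose, the force, the opening and the grip force at its end, in the units of the state.
- status.state(): the state, without advancing time (a new reading comes with each control period).
- optics.grab_frame(name): name is "scene" or "top" or "wrist"; returns a dict with "pixels" (400x640x3 uint8, red, green, blue), "depth" (400x640 float32, mm along the optical axis (not along the pixel's ray), 0 where there is no reading), "K" (3x3 intrinsics, pixels), "k1" (the pictures are not rectified: a ray, as slopes to the right and down, at radius r is drawn at 1 + k1 r^2 times it, then the intrinsics apply), "rvec" (rotation vector, rad) and "tvec" (3), from world to camera coordinates, as OpenCV has them. Camera axes: x right, y down, z forward; pixel columns grow to the right and rows downward; lengths in mm; the calibration is good to about 2 mm. A picture is of the moment at which its call begins.
- arm.job_done(): hands the job in; it is judged then, once.
The state is a dict: "t": time; "qpos": joint angles; "joint_vel": joint speeds; "effort": joint torques, N m; "tool_pos": TCP position; "ee_rot": TCP orientation; "wrist_force": force on the tool from outside, world axes, zero at the start; "torque": the same for the moment, N m; "finger_gap": opening from 0.0 (shut) to 1.0 (fully open); "grasp_force": force on a finger pad.
Only numpy, scipy, OpenCV 4.12 (cv2) and the standard library are available. Lean on these libraries where they do the work, as an engineer would, in place of code of your own. Each camera call takes 0.05 s, during which the arm holds its last target. There are 200 camera calls.

### The job

Get the vision trainer ready for the next patient: first raise its stiff-hinged screen by the blue tab to about 50 degrees from lying flat and leave it standing there. Then pull the red latch handle of the viewing arm sideways, away from the screen, against its spring, lift the arm until its coupler is about 10 cm above where it sat on the ball, and finish while still holding it raised in the gripper. Leave the spray bottle, spectacle case and eye occluder where they are.

Things in the scene. Friction and masses are not known exactly. Their poses are not given: they have to be found in the camera images.
- trainer: The vision trainer, fixed on the table: cream base 280 x 400 x 50 mm high, local x -120 to +160 mm, y -200 to +200 mm. Origin at table height under the base; local +x points away from its front edge, +y to the side with the screen, z up. Screen on the +y half, viewing arm on the -y half; both run along local x and hinge at their far (+x) ends about axes parallel to local y.
- screen (a joint): Angle of the screen, a white panel 180 x 170 x 12 mm: 0 = flat on the base, grows as its front edge is raised, up to 1.8 rad. Its hinge is stiff with friction (about 5 N upward at the tab moves it) and it stays where it is left. It may start slightly raised, 0 to 0.25 rad.
- screen_hinge (a point): Centre of the screen's hinge line, 56 mm above the table; the hinge axis is the trainer's local y.
- screen_tab (a point): Centre of the blue tab: a crossbar 36 mm long along the trainer's y, 16 mm in diameter, on a 12 mm neck at the middle of the screen's front edge, 30 mm clear of panel and base, 210 mm from the hinge line, 56 mm above the table when flat. Pinched by its two ends from above (fingers closing along the trainer's y) it pivots between the fingers as the screen turns.
- view_arm (a joint): Angle of the viewing arm: 0 = level, coupler seated on the ball; grows as its front end rises, up to 0.9 rad. Hinge axis parallel to the trainer's y through local x = +120, y = -85 mm, 115 mm above the table, on a column 100 mm wide, 145 mm tall. About 0.65 kg; falls when let go. Carries a white binocular head to 80 mm above its axis, 20 to 125 mm from the hinge. While latched it rises only 2 mm.
- coupler (a point): Centre of the coupler, a grey block 56 x 50 x 30 mm at the front end of the viewing arm, 210 mm from the arm's hinge; 115 mm above the table while seated. 10 cm of lift is 0.5 rad of arm angle.
- ball (a point): Centre of the fixed steel ball, 40 mm in diameter, under the coupler, 97 mm above the table.
- latch (a joint): Travel (m) of the spring latch on the coupler: 0 = locked, grows as the handle is pulled along the trainer's -y (away from the screen), stop at 0.020. The spring pulls back with 3 N at 0 to 9 N at the stop. The arm is free to rise when the latch is out by 12 mm or more; keep it out as the lift starts; it may spring back once the coupler is well above the ball.
- latch_grip (a point): Grip point on the red latch handle, 13 mm below its top: an upright bar 14 mm wide along the trainer's y, 20 mm along its x, on the -y side of the coupler, 60 mm from the arm's centre line. It is 210 mm in front of and 42 mm above the arm's hinge (157 mm above the table at the start), 27 mm above the coupler's top, free on both sides. It moves with latch and arm; pinched along y it pivots.
- cleaner: White spray bottle with a blue cap, 44 mm diameter, 130 mm tall, standing to the left (+y) of the trainer, origin under it. Leave alone.
- case: Blue spectacle case 150 x 60 x 43 mm lying to the right (-y) of the trainer, origin under it. Leave alone.
- occluder: Black eye occluder, a flat paddle 172 mm long and 8 mm thick with a 64 mm disc, lying to the left and front of the trainer, origin under its middle. Leave alone.

How it is judged (in metres and radians):
On the way, in this order (a step that is already met when the one before it is completed fails the run):
1. the screen stands at 50 degrees (within 9) at rest, the arm still seated (value of joint screen between 0.716 and 1.03 rad and velocity of joint screen between -0.05 and 0.05 rad/s and value of joint view_arm below 0.04 rad), for 0.3 s.
2. the latch is pulled out while the arm is still on the ball (value of joint latch above 0.01 m and value of joint view_arm below 0.04 rad), for 0.1 s.
3. the arm is lifted off the ball (value of joint view_arm above 0.34 rad), for 0.2 s.
At the end, for the whole second after the job is handed in: The viewing arm is held still by the gripper at 0.34 to 0.72 rad (coupler 70 to 138 mm above its seat), and the screen stands by itself, untouched, at 0.716 to 1.03 rad (41 to 59 degrees) (value of joint view_arm between 0.34 and 0.72 rad and velocity of joint view_arm between -0.05 and 0.05 rad/s and contact force between the fingers and view_arm above 1 N and value of joint screen between 0.716 and 1.03 rad and contact force between each of the arm, the fingers and screen below 0.5 N); the arm keeps its last pose, push and grip.
It fails at once if the spray bottle is moved by more than 3 cm (distance of cleaner from where it was at the start of the episode above 0.03 m).
It fails at once if the spectacle case is moved by more than 3 cm (distance of case from where it was at the start of the episode above 0.03 m).
It fails at once if the occluder is moved by more than 3 cm (distance of occluder from where it was at the start of the episode above 0.03 m).
It also fails if it takes over 54 s, if anything falls off the work surface, if the arm or the gripper's body presses on something with over 40 N, if the wrist force passes 120 N, or if a joint passes its speed limit or range.

## Working session

There is one attempt and no reset: what is moved stays moved. The work goes in short steps, Python scripts to look and compute and a tool call to move; the robot and the scene stay as the last step left them, time stands still between calls to the robot, and variables do not carry over. Pictures are saved under pics/ and viewed, at most 10 in all, crops included, and the job is handed in when it is done.

Besides the shell and the picture viewer there is one more tool, called after "Emit:" by a JSON object that holds its "method" and its "body". drive_tool: Moves the arm, as the interface text tells. Its arguments: {"type":"object","properties":{"series":{"type":"array","items":{"type":"array","items":{"type":"number"}}}},"required":["series"]}

```bash
mkdir -p pics
cat > h.py <<'E'
import numpy as np, cv2
from bench import status, optics, arm
def grab(n,save=None):
    f=optics.grab_frame(n)
    np.savez(f'{n}.npz',**f)
    if save: cv2.imwrite(f'pics/{save}.png',cv2.cvtColor(f['pixels'],cv2.COLOR_RGB2BGR))
    return f
def cloud(f):
    h,w=f['depth'].shape
    K=np.array(f['K']); k1=float(f['k1'])
    u,v=np.meshgrid(np.arange(w),np.arange(h))
    p=np.stack([u,v],-1).reshape(-1,1,2).astype(float)
    n=cv2.undistortPoints(p,K,np.array([k1,0,0,0,0.])).reshape(h,w,2)
    z=f['depth'].astype(float)
    c=np.dstack([n*z[...,None],z])
    R=cv2.Rodrigues(np.array(f['rvec'],float))[0]
    return (c-np.array(f['tvec'],float).reshape(3))@R
E
python3 - <<'E'
from h import *
for n in('scene','top'):
    f=grab(n,n+'0'); print(n,f['K'],f['k1'],(f['depth']>0).mean())
im=np.hstack([cv2.imread('pics/scene0.png'),]);
print(status.state())
E
```

```text
scene [[478.97628979   0.         317.23815014]
 [  0.         478.97628979 198.03035715]
 [  0.           0.           1.        ]] -0.12938596500581995 0.99596875
top [[396.75277248   0.         321.33382603]
 [  0.         396.75277248 196.58337285]
 [  0.           0.           1.        ]] -0.08230238838374004 0.996
{'t': 0.1, 'qpos': array([ 6.23960222e+01,  3.05377343e+00,  9.24836185e+01, -2.04853489e-03,
        8.45693884e+01, -6.81845768e+00]), 'joint_vel': array([ 0.09980539, -0.09257002, -0.16462178,  0.06635418,  0.05758157,
        0.02406093]), 'effort': array([ 6.84452461e-04, -3.94901240e+01, -3.71363246e+01, -1.49529865e-04,
        3.90642526e-03, -1.05353601e-05]), 'tool_pos': array([221.55473939, 583.83859438, 244.18904603]), 'ee_rot': array([[-9.34916525e-01,  3.54866735e-01, -8.32002458e-04],
       [ 3.54867661e-01,  9.34915055e-01, -1.66802068e-03],
       [ 1.85926571e-04, -1.85471087e-03, -9.99998263e-01]]), 'wrist_force': array([ 0.82516435, -1.4292622 ,  0.26698536]), 'torque': array([ 0.02020345, -0.00817195,  0.01564963]), 'grasp_force': 0.0, 'finger_gap': 0.9968825541563319}
```

View pics/scene0.png

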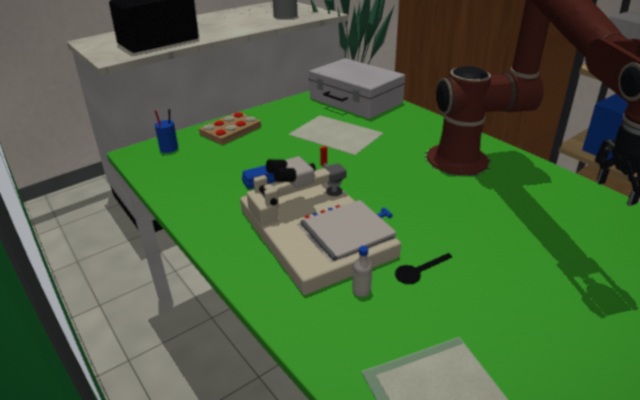

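View pics/top0.png

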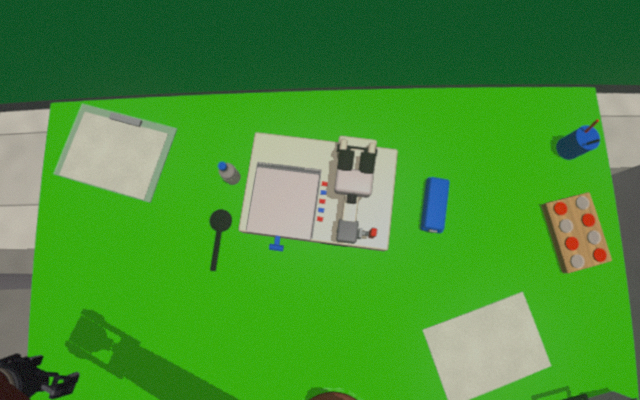

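The scene view shows the tab at (384,214) and the red handle at (323,155). The top view has the tab at (277,243), the handle at (373,232), the coupler at (347,231), and the bottle, occluder and case to the sides. Next I measure these from both views.

Run:
```python
from h import *
for n,tab,hd in(('scene',(384,214),(323,155)),('top',(277,243),(373,232))):
    f=dict(np.load(n+'.npz')); P=cloud(f); hsv=cv2.cvtColor(f['pixels'],cv2.COLOR_RGB2HSV).astype(int)
    H,S,V=hsv[...,0],hsv[...,1],hsv[...,2]
    R=cv2.Rodrigues(f['rvec'])[0]; print(n,'cam',-R.T@f['tvec'])
    for nm,c,m in(('tab',tab,(abs(H-112)<14)&(S>120)),('handle',hd,((H<8)|(H>172))&(S>120))):
        w=np.zeros_like(m); w[c[1]-16:c[1]+16,c[0]-16:c[0]+16]=1
        m=m&w; q=P[m]; print(nm,m.sum(),'px',np.argwhere(m).mean(0)[::-1],'med',np.median(q,0).round(1),'min',q.min(0).round(),'max',q.max(0).round(),'top',np.median(q[q[:,2]>np.percentile(q[:,2],70)],0).round(1))
    # base top: cream, z 44..56
    if n=='top':
        m=(abs(P[...,2]-50)<6)&(S<90); m[:, :200]=0; m[:,450:]=0
        ii=np.argwhere(m); print('base rect',cv2.minAreaRect(P[m][:,:2].astype(np.float32)),m.sum())
        m=(P[...,2]>20)&(S<110)|((P[...,2]>40)); m[:, :200]=0; m[:,420:]=0;m[:120]=0;m[270:]=0
        k,l,st,ce=cv2.connectedComponentsWithStats(m.astype(np.uint8))
        for i in range(1,k):
            if st[i,4]>60:
                q=P[l==i]; print(st[i],q.min(0).round(),q.max(0).round()); print(cv2.minAreaRect(q[:,:2].astype(np.float32)))
        # screen panel: fit plane
        q=P[175:230,260:308].reshape(-1,3); c=q.mean(0); A=np.c_[q[:,:2]-c[:2],np.ones(len(q))]
        print('plane',np.linalg.lstsq(A,q[:,2],rcond=None)[0],c)
        print('coupler',P[228:236,342:352].reshape(-1,3).mean(0))
        for u,v in((255,133),(397,150),(388,249),(240,232)):print(u,v,P[v,u].round())
```

```text
scene cam [1259.07308849  847.69155847  805.34601735]
tab 73 px [384.79452055 212.93150685] med [488.  133.8  67. ] min [477. 116.  59.] max [1259.  848.  805.] top [486.1 135.   70.3]
handle 72 px [323.34722222 154.70833333] med [ 510.9 -102.5  150.9] min [ 500. -111.  119.] max [1259.  848.  805.] top [ 511.2 -103.6  168.3]
top cam [ 413.39598004    8.70306936 1094.06857479]
tab 107 px [276.17757009 244.39252336] med [487.8 132.6  67.5] min [475. 117.  -2.] max [515. 148.  73.] top [482.4 128.7  69.8]
handle 44 px [372.88636364 231.84090909] med [ 504.5 -106.3  169.9] min [ 496. -113.  148.] max [ 514. -100.  174.] top [ 506.5 -107.9  172. ]
base rect ((640.7994995117188, 45.765289306640625), (455.4388427734375, 280.0982971191406), 81.04959106445312) 7341
[  239   132   159   119 15479] [ 413. -200.   20.] [ 805.  234. 1094.]
((598.0936889648438, 23.843170166015625), (401.87432861328125, 360.2197265625), 81.0713119506836)
[217 161  23  23 344] [413.   9.  21.] [ 707.  284. 1094.]
((564.198974609375, 134.51840209960938), (390.3262939453125, 43.9272346496582), 46.259361267089844)
plane [-0.28160323 -0.1876444  67.59901076] [600.51543863 112.32465307  67.59901076]
coupler [511.42914134 -46.76169255 130.34271088]
255 133 [800. 192.  53.]
397 150 [ 739. -199.   51.]
388 249 [ 473. -166.   -0.]
240 232 [531. 240.   5.]
```

Emit:
{"method": "drive_tool", "body": {"series": [[0, -40.8, -32.8, 0, 0, 0, -0.2], [0, -40.8, -32.8, 0, 0, 0, -0.2], [0, -40.8, -32.8, 0, 0, 0, -0.2], [0, -40.8, -32.8, 0, 0, 0, -0.2], [0, -40.8, -32.8, 0, 0, 0, -0.2], [0, -40.8, -32.8, 0, 0, 0, -0.2], [0, -40.8, -32.8, 0, 0, 0, -0.2], [0, -40.8, -32.8, 0, 0, 0, -0.2], [0, -40.8, -32.8, 0, 0, 0, -0.2], [0, -40.8, -32.8, 0, 0, 0, -0.2], [0, -40.8, -32.8, 0, 0, 0, -0.2], [0, -40.8, -32.8, 0, 0, 0, -0.2]]}}

```text
t: 1.3
tool_pos: [487.7, 130.2, 244.7]
ee_rot: [[-0.986, 0.167, -0.001], [0.167, 0.986, -0.001], [0.001, -0.001, -1.0]]
wrist_force: [-0.7, -0.8, -0.3]
finger_gap: 1.002
grasp_force: 0.0
```

```bash
cat >> h.py <<'E'
def blobs(f,c,half=60):
    """blue and red blob stats in a window"""
    P=cloud(f); hsv=cv2.cvtColor(f['pixels'],cv2.COLOR_RGB2HSV).astype(int); H,S=hsv[...,0],hsv[...,1]
    for nm,m in(('blue',(abs(H-112)<14)&(S>120)),('red',((H<8)|(H>172))&(S>120))):
        k,l,st,ce=cv2.connectedComponentsWithStats((m&(f['depth']>0)).astype(np.uint8))
        for i in range(1,k):
            if st[i,4]>150:
                q=P[l==i]; z=np.percentile(q[:,2],80); t=q[q[:,2]>z-6]
                print(nm,st[i],ce[i].round(),'med',np.median(q,0).round(1),'p2',np.percentile(q,2,axis=0).round(1),'p98',np.percentile(q,98,axis=0).round(1))
                r=cv2.minAreaRect(t[:,:2].astype(np.float32)); print('   rect',r)
E
python3 - <<'E'
from h import *
s=status.state(); print(s['t'],s['tool_pos'],s['ee_rot'].round(3))
f=grab('wrist','wrist1'); blobs(f,None)
E
```

```text
1.3 [487.7184652  130.23506563 244.74986751] [[-0.986  0.167 -0.001]
 [ 0.167  0.986 -0.001]
 [ 0.001 -0.001 -1.   ]]
blue [304 166  40  41 940] [324. 180.] med [484.7 131.5  66.6] p2 [474.3 116.8  62.7] p98 [512.6 149.7  70. ]
   rect ((494.0635986328125, 131.3320770263672), (35.16100311279297, 37.98782730102539), 81.2557144165039)
blue [218 275  17  11 161] [226. 280.] med [578.6  15.   52.4] p2 [498.1   7.1  50.5] p98 [584.6  74.7 205.4]
   rect ((529.8997192382812, 45.63948059082031), (18.049196243286133, 132.85377502441406), 57.66087341308594)
blue [   0  298   27   74 1342] [ 10. 336.] med [ 631.3 -279.1   18.4] p2 [ 587.2 -287.1    3.6] p98 [ 663.9 -269.2   37. ]
   rect ((571.5892333984375, -211.43789672851562), (51.11296463012695, 240.0681610107422), 39.424354553222656)
red [   0  250   51   54 1444] [ 21. 273.] med [ 502.9 -101.7  139.3] p2 [ 495.1 -109.5  114.4] p98 [513.9 -99.8 159.6]
   rect ((504.3950500488281, -102.61378479003906), (20.269460678100586, 8.614873886108398), 12.761845588684082)
red [216 254  17  11 177] [224. 259.] med [555.7  18.5  52.4] p2 [549.4  10.8  50.4] p98 [561.8  26.   53.8]
   rect ((555.8659057617188, 18.35634994506836), (15.741943359375, 12.360462188720703), 79.13782501220703)
red [220 295  17  11 175] [228. 300.] med [602.7  10.9  52.4] p2 [596.4   2.8  50. ] p98 [609.4  18.5  53.7]
   rect ((602.9368896484375, 10.349349021911621), (16.106609344482422, 12.789192199707031), 80.9676513671875)
```

View pics/wrist1.png

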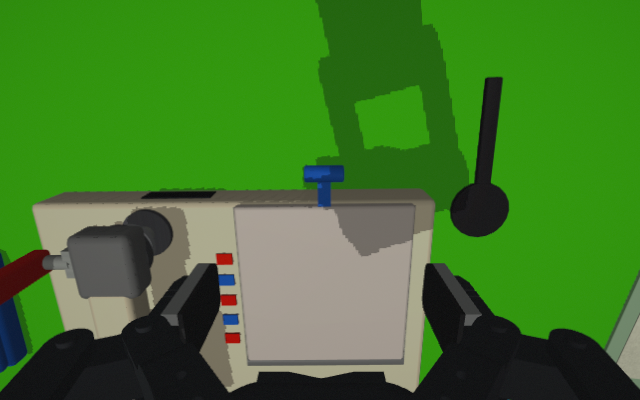

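The wrist view shows the crossbar at about (324,173), with its neck down to (324,205). The panel spans rows 205-362, and the red handle is at the left edge (21,273). Next I refine the bar and the panel plane.

Run:
```python
from h import *
f=dict(np.load('wrist.npz')); P=cloud(f)
hsv=cv2.cvtColor(f['pixels'],cv2.COLOR_RGB2HSV).astype(int)
m=(abs(hsv[...,0]-112)<14)&(hsv[...,1]>120); m[181:]=0; m[:160]=0; m[:,:295]=0;m[:,355:]=0
q=P[m]; print('bar',len(q),q.mean(0).round(1),np.percentile(q,[1,99],axis=0).round(1).tolist(), cv2.minAreaRect(q[:,:2].astype(np.float32)))
print('bar top',np.percentile(q[:,2],95))
q=P[215:350,260:390].reshape(-1,3); c=np.median(q,0); q=q[abs(q[:,2]-c[2])<25]; c=q.mean(0)
n=np.linalg.svd(q-c,full_matrices=0)[2][2]; n*=np.sign(n[2]); print('panel',n,c,'tilt',np.arccos(n[2]))
q=P[225:245,50:60].reshape(-1,3)
m=(abs(P[...,2]-50)<4); m[:,240:]=0
q=P[m]; 
# base front edge line, right portion: first row with z>40 per column
e=[]
for u in list(range(60,140,4))+list(range(240,300,4))+list(range(350,425,4)):
    col=P[:,u,2]; v=np.argmax(col[185:]>44)+185; e.append(P[v,u])
e=np.array(e); e=e[abs(e[:,2]-50)<6]; l=cv2.fitLine(e[:,:2].astype(np.float32),cv2.DIST_HUBER,0,.01,.01).ravel(); print('front edge',l,'yaw',np.degrees(np.arctan2(-l[0],l[1])),len(e))
```

```text
bar 593 [480.9 133.3  68.2] [[473.5, 116.1, 62.9], [489.6, 150.5, 70.6]] ((450.2503662109375, 138.37448120117188), (35.18588638305664, 76.06951904296875), 80.78031921386719)
bar top 69.71614575740742
panel [ 0.02565951 -0.00289734  0.99966654] [593.25577428 115.67336878  64.34580658] tilt 0.025825442388816632
front edge [1.5650630e-01 9.8767698e-01 4.9563055e+02 2.1886511e+01] yaw -9.004167 49
```

Emit:
{"method": "drive_tool", "body": {"series": [[0, 0.6, 0.2, 0, 0, 0, -0.01], [0, 0.6, 0.2, 5, 0, 0, -0.01], [0, 0.6, 0.2, 10, 0, 0, -0.01], [0, 0.6, 0.2, 14, 0, 0, -0.01], [0, 0.6, 0.2, 17, 0, 0, -0.01], [0, 0.6, 0.2, 18.8, 0, 0, -0.01], [0, 0.6, 0.2, 18.8, 0, 0, -0.01], [0, 0.6, 0.2, 18.8, 0, 0, -0.01]]}}

```text
t: 2.15
tool_pos: [480.8, 137.0, 57.7]
ee_rot: [[-0.989, 0.15, -0.0], [0.15, 0.989, 0.0], [0.0, 0.0, -1.0]]
wrist_force: [0.8, -0.6, 0.2]
finger_gap: 0.998
grasp_force: 0.0
```

Run:
```python
from h import *
s=status.state(); print(s['t'],s['tool_pos'],s['wrist_force'])
f=grab('wrist','wrist2');
```

```text
2.15 [480.7507272  136.97881734  57.70018246] [ 0.76647317 -0.59532265  0.17671442]
```

View pics/wrist2.png

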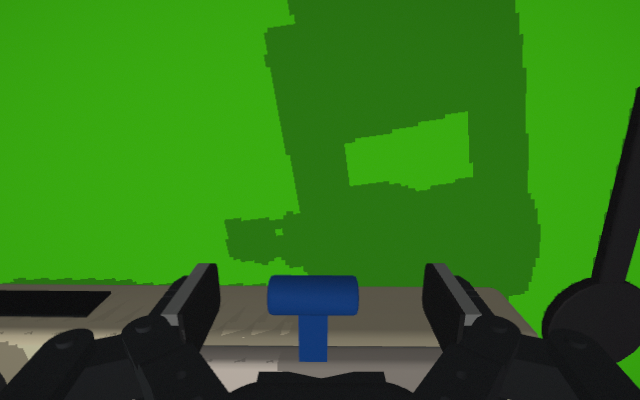

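The bar at (313,295) lies between the pads and sits about 3 mm toward the left one. I'll centre on it and close.

Emit:
{"method": "drive_tool", "body": {"series": [[0, -0.1, -0.35, 0, 0, 0, 0], [0, -0.1, -0.35, 0, 0, 0, 0], [120, -0.1, -0.35, 0, 0, 0, 0], [255, -0.1, -0.35, 0, 0, 0, 0], [255, -0.1, -0.35, 0, 0, 0, 0], [255, -0.1, -0.35, 0, 0, 0, 0], [255, -0.1, -0.35, 0, 0, 0, 0], [255, -0.1, -0.35, 0, 0, 0, 0], [255, -0.1, -0.35, 0, 0, 0, 0], [255, -0.1, -0.35, 0, 0, 0, 0]]}}

```text
t: 3.2
tool_pos: [481.9, 133.4, 57.5]
ee_rot: [[-0.988, 0.153, 0.001], [0.153, 0.988, 0.003], [-0.0, 0.003, -1.0]]
wrist_force: [-0.2, 4.3, 0.7]
finger_gap: 0.406
grasp_force: 60.1
```

Emit:
{"method": "drive_tool", "body": {"series": [[255, 0, 0, -0.46, 0, 0, 0], [255, -0.1, 0, -1.5, 0, 0, 0], [255, -0.22, 0, -2.55, 0, 0, 0], [255, -0.4, 0, -3.6, 0, 0, 0], [255, -0.65, 0, -4.6, 0, 0, 0], [255, -0.93, 0, -5.6, 0, 0, 0], [255, -1.26, 0, -6.6, 0, 0, 0], [255, -1.65, 0, -7.6, 0, 0, 0], [255, -2.08, 0, -8.55, 0, 0, 0], [255, -2.56, 0, -9.5, 0, 0, 0], [255, -2.56, 0, -9.5, 0, 0, 0]]}}

```text
t: 4.3
tool_pos: [506.8, 129.5, 152.0]
ee_rot: [[-0.988, 0.152, -0.001], [0.152, 0.988, 0.003], [0.002, 0.003, -1.0]]
wrist_force: [1.5, 4.4, -2.2]
finger_gap: 0.404
grasp_force: 61.3
```

Emit:
{"method": "drive_tool", "body": {"series": [[255, -0.54, 0, -0.9, 0, 0, 0], [255, -1.1, 0, -1.8, 0, 0, 0], [255, -1.72, 0, -2.65, 0, 0, 0], [255, -2.37, 0, -3.45, 0, 0, 0], [255, -3.06, 0, -4.25, 0, 0, 0], [255, -3.8, 0, -5.0, 0, 0, 0], [255, -4.58, 0, -5.7, 0, 0, 0], [255, -5.06, 0, -6.1, 0, 0, 0], [255, -5.06, 0, -6.1, 0, 0, 0], [255, -5.06, 0, -6.1, 0, 0, 0]]}}

```text
t: 5.3
tool_pos: [555.6, 121.8, 211.7]
ee_rot: [[-0.988, 0.152, -0.005], [0.152, 0.988, 0.003], [0.005, 0.002, -1.0]]
wrist_force: [-1.9, 5.1, -2.7]
finger_gap: 0.404
grasp_force: 61.4
```

Run:
```python
from h import *
s=status.state(); print(s['t'],s['tool_pos'],s['wrist_force'])
f=grab('scene','scene2'); 
im=cv2.imread('pics/scene2.png')[110:310,220:480]; cv2.imwrite('pics/scene2c.png',cv2.resize(im,None,fx=2.5,fy=2.5))
```

```text
5.3 [555.6080387  121.7513323  211.70357433] [-1.86632549  5.12825382 -2.66251638]
```

View pics/scene2c.png

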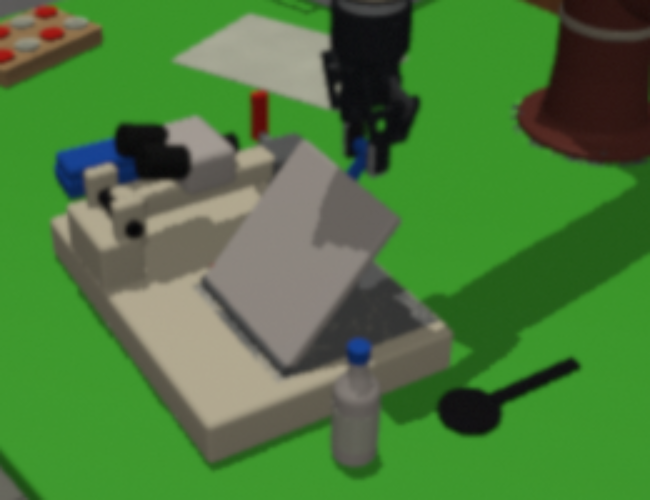

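The screen stands at about 50°, with the tab still in the fingers (at about (360,155) in the crop). I'll release and go straight up.

Emit:
{"method": "drive_tool", "body": {"series": [[255, 0, 0, 0, 0, 0, 0], [255, 0, 0, 0, 0, 0, 0], [0, 0, 0, 0, 0, 0, 0], [0, 0, 0, 0, 0, 0, 0], [0, 0, 0, 0, 0, 0, 0], [0, 0, 0, 0, 0, 0, 0], [0, 0, 0, 0, 0, 0, 0], [0, 0, 0, -2, 0, 0, 0], [0, 0, 0, -5, 0, 0, 0], [0, 0, 0, -9, 0, 0, 0], [0, 0, 0, -9, 0, 0, 0], [0, 0, 0, -9, 0, 0, 0]]}}

```text
t: 6.55
tool_pos: [557.7, 120.6, 305.0]
ee_rot: [[-0.988, 0.152, 0.003], [0.152, 0.988, 0.0], [-0.003, 0.001, -1.0]]
wrist_force: [-0.5, 0.4, -0.1]
finger_gap: 1.003
grasp_force: 0.0
```

Run:
```python
from h import *
s=status.state(); print(s['t'],s['tool_pos'],s['ee_rot'].round(3).tolist(),s['finger_gap'])
f=grab('top'); P=cloud(f)
f=grab('scene'); blobs(f,None); P=cloud(f)
q=P[185:225,330:350].reshape(-1,3); c=np.median(q,0); n=np.linalg.svd(q-c,full_matrices=0)[2][2]; n*=np.sign(n[2]);print('screen tilt',np.arccos(n[2]),n,c)
```

```text
6.55 [557.67281779 120.56736689 305.04310628] [[-0.988, 0.152, 0.003], [0.152, 0.988, 0.0], [-0.003, 0.001, -1.0]] 1.0029689169976617
blue [ 583   92   57   74 3123] [615. 129.] med [-864.4  204.3  -56.6] p2 [-1091.5   103.7  -192.6] p98 [-849.7  298.7   30.1]
   rect ((-990.2694702148438, 193.91342163085938), (289.44378662109375, 202.22933959960938), 2.2014780044555664)
blue [155 120  22  33 543] [166. 136.] med [ 757.5 -693.7   65.5] p2 [ 723.6 -743.5    5.6] p98 [ 782.8 -682.1  103.8]
   rect ((747.5339965820312, -714.8319702148438), (75.12657165527344, 68.4740982055664), 19.707059860229492)
blue [242 166  34  23 378] [257. 175.] med [ 638.  -290.8   41.1] p2 [ 582.9 -331.1    9.5] p98 [701.8 -75.9 168.6]
   rect ((665.3983154296875, -196.9447784423828), (296.1623229980469, 75.41316223144531), 69.63985443115234)
red [ 340    0  136   65 4151] [391.  22.] med [565.2 149.1 574.1] p2 [292.   73.  497.7] p98 [598.2 176.1 610.2]
   rect ((447.16900634765625, 115.47235107421875), (297.19781494140625, 115.080810546875), 2.981926441192627)
red [ 515    0   49   92 2661] [538.  44.] med [ 
[... 250 characters left out ...]
 -57.8 177.7] p98 [ 65.7 119.9 301.8]
   rect ((26.69279670715332, 30.486122131347656), (73.1787338256836, 187.85667419433594), 17.596588134765625)
red [ 496   88   49   49 1210] [515. 112.] med [ 40.7 197.  260.7] p2 [  3.3 149.  195.4] p98 [ 53.7 240.4 302. ]
   rect ((-1.66851806640625, 190.55548095703125), (86.38859558105469, 98.2696762084961), 6.051980495452881)
red [ 428  121   60   53 2080] [459. 150.] med [54.2 39.9 54.1] p2 [-42.4 -70.1   7.9] p98 [ 96.6  94.  150.2]
   rect ((38.453025817871094, 29.94036865234375), (50.62116241455078, 119.46675109863281), 36.70428466796875)
screen tilt 1.4661797104990026 [ 0.79263051 -0.60069303  0.10442589] [625.40119299 106.42536189 136.93348709]
```

Emit:
{"method": "drive_tool", "body": {"series": [[0, 1.9, -23.3, 0, 0, 0, 0], [0, 1.9, -23.3, 0, 0, 0, 0], [0, 1.9, -23.3, 0, 0, 0, 0], [0, 1.9, -23.3, 0, 0, 0, 0], [0, 1.9, -23.3, 0, 0, 0, 0], [0, 1.9, -23.3, 0, 0, 0, 0], [0, 1.9, -23.3, 0, 0, 0, 0]]}}

```text
t: 7.35
tool_pos: [502.1, -107.0, 301.6]
ee_rot: [[-0.988, 0.154, -0.002], [0.154, 0.988, 0.001], [0.003, 0.001, -1.0]]
wrist_force: [-0.7, 0.4, -0.2]
finger_gap: 0.999
grasp_force: 0.0
```

Run:
```python
from h import *
s=status.state(); print(s['t'],s['tool_pos'],s['ee_rot'].round(3).tolist())
f=grab('wrist','wrist3'); blobs(f,None)
f=grab('top'); blobs(f,None); P=cloud(f)
# screen panel points: local frame
x=np.array([.9877,-.1564]);y=np.array([.1564,.9877]); T=np.array([689.4,100.4])
L=np.c_[(P[...,:2].reshape(-1,2)-T)@x,(P[...,:2].reshape(-1,2)-T)@y,P[...,2].ravel()]
m=(abs(L[:,1])<70)&(L[:,0]<-30)&(L[:,0]>-125)&(L[:,2]>60)&(L[:,2]<230); q=L[m]
p=np.polyfit(q[:,0],q[:,2],1); print('screen angle',-np.arctan(p[0]),len(q))
```

```text
7.35 [ 502.11985247 -107.00525429  301.61881808] [[-0.988, 0.154, -0.002], [0.154, 0.988, 0.001], [0.003, 0.001, -1.0]]
blue [ 151  191   59  108 4430] [179. 236.] med [ 562.4 -289.3   42.5] p2 [ 515.6 -326.8   11.2] p98 [ 623.8 -259.3   44.6]
   rect ((536.7703857421875, -268.5909118652344), (84.99530029296875, 239.30520629882812), 44.64580154418945)
blue [623 223  17  29 281] [633. 241.] med [564.7 113.  197.9] p2 [544.9 102.8 189.4] p98 [573.8 119.2 212.1]
   rect ((549.8225708007812, 103.56937408447266), (3.390561580657959, 13.033418655395508), 84.466796875)
red [312 172  17  38 610] [320. 191.] med [ 498.9 -107.6  168.8] p2 [ 494.5 -114.5  118.3] p98 [ 513.  -101.1  170.8]
   rect ((504.32684326171875, -108.17385864257812), (12.625412940979004, 19.226696014404297), 81.44647216796875)
blue [557 126  42  32 774] [579. 142.] med [ 740.5 -700.7   96.8] p2 [ 715.9 -745.8   13.6] p98 [ 776.9 -683.6  122.8]
   rect ((749.908203125, -718.4866943359375), (66.41752624511719, 70.15828704833984), 32.55713653564453)
red [343 176  43 111 723] [364. 232.] med [462.7 -40.5 607.4] p2 [ 401.9 -103.9  170.9] p98 [524.7 -15.6 611.4]
   rect ((465.4789733886719, -41.62342071533203), (15.207578659057617, 137.4865264892578), 69.4269027709961)
red [378 182  56  40 712] [401. 203.] med [495.7 -87.4 605.1] p2 [ 479.7 -122.6  594. ] p98 [518.6 -65.6 608.2]
   rect ((500.75494384765625, -98.41999816894531), (64.07893371582031, 32.97595977783203), 74.46832275390625)
red [362 275  45  34 441] [384. 294.] med [385.4 -62.  607.1] p2 [370.8 -82.3 601. ] p98 [405.9 -41.  610.2]
   rect ((387.4673156738281, -59.84809112548828), (52.623233795166016, 25.590913772583008), 69.8128433227539)
red [ 318  303   86   97 4443] [365. 360.] med [310.9 -36.  621. ] p2 [274.6 -73.7 606.6] p98 [365.9  11.1 632.9]
   rect ((302.9835510253906, -20.126895904541016), (72.18621826171875, 62.928348541259766), 88.01957702636719)
screen angle 0.8172780716263066 1745
```

View pics/wrist3.png

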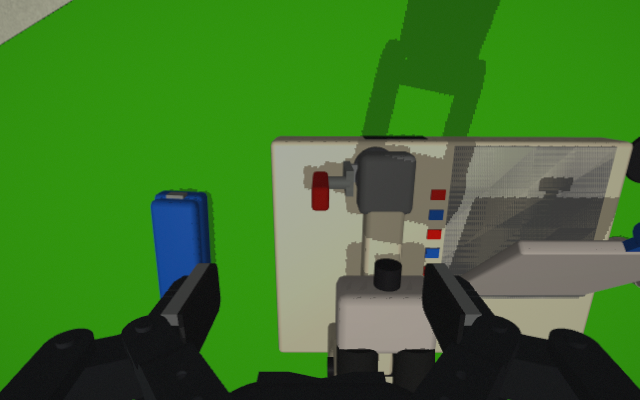

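The handle's top face is at about (320,180) in the wrist view, i.e. (504,-108), top at z 170.5. The screen measures about 0.82–0.87 rad. I'll descend with a half-open gripper.

Emit:
{"method": "drive_tool", "body": {"series": [[110, -0.2, -0.1, 0, 0, 0, 0], [110, -0.2, -0.1, 4, 0, 0, 0], [110, -0.2, -0.1, 8, 0, 0, 0], [110, -0.2, -0.1, 11, 0, 0, 0], [110, -0.2, -0.1, 13, 0, 0, 0], [110, -0.2, -0.1, 14.9, 0, 0, 0], [110, -0.2, -0.1, 14.9, 0, 0, 0], [110, -0.2, -0.1, 14.9, 0, 0, 0]]}}

```text
t: 8.25
tool_pos: [504.8, -107.4, 154.4]
ee_rot: [[-0.989, 0.151, -0.0], [0.151, 0.989, 0.0], [0.0, 0.0, -1.0]]
wrist_force: [0.1, 0.2, 0.8]
finger_gap: 0.57
grasp_force: 0.0
```

Run:
```python
from h import *
s=status.state(); print(s['t'],s['tool_pos'],s['ee_rot'].round(3).tolist())
f=grab('wrist','wrist4'); blobs(f,None)
```

```text
8.25 [ 504.82762066 -107.36267973  154.41740588] [[-0.989, 0.151, -0.0], [0.151, 0.989, 0.0], [0.0, 0.0, -1.0]]
blue [  62  232   98  128 8159] [109. 286.] med [ 548.1 -284.8   42.3] p2 [ 514.  -320.8    9.4] p98 [ 597.3 -257.8   44.2]
   rect ((526.4454956054688, -255.0102996826172), (71.5353775024414, 210.44381713867188), 30.395301818847656)
blue [486 270  24  15 333] [498. 277.] med [578.6  13.8  52.1] p2 [572.6   6.2  50.7] p98 [584.9  21.9  53.4]
   rect ((579.0336303710938, 14.116668701171875), (16.541664123535156, 12.597293853759766), 81.23926544189453)
red [ 302  226   36  100 3165] [319. 278.] med [ 496.6 -107.3  166.7] p2 [ 494.4 -114.2  116.1] p98 [ 512.4 -100.9  170.6]
   rect ((504.5872497558594, -108.0324935913086), (13.395166397094727, 20.554981231689453), 81.09160614013672)
red [491 240  26  16 373] [503. 247.] med [555.   17.9  52.1] p2 [549.   10.   50.2] p98 [561.5  25.8  53.4]
   rect ((555.4420166015625, 18.113861083984375), (17.040082931518555, 13.062102317810059), 81.5094985961914)
red [482 297  24  15 251] [494. 303.] med [600.5  11.4  52.1] p2 [501.2 -51.5  50.3] p98 [607.6  18.9 187.8]
   rect ((557.0564575195312, -20.69601058959961), (131.35406494140625, 16.289077758789062), 35.95233154296875)
```

View pics/wrist4.png

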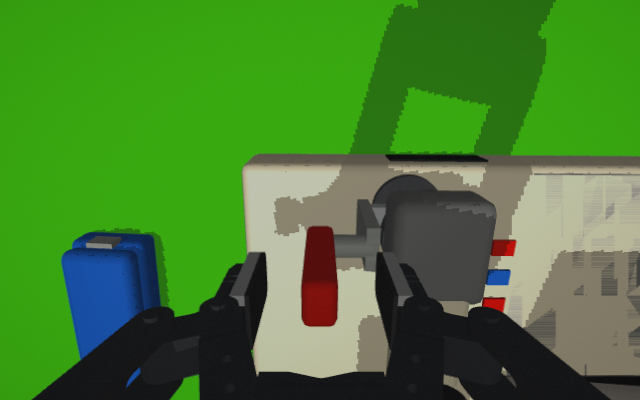

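The handle at (319,278) is centred between the pads. I'll close on it.

Emit:
{"method": "drive_tool", "body": {"series": [[110, 0, 0, 0.2, 0, 0, 0], [255, 0, 0, 0.2, 0, 0, 0], [255, 0, 0, 0.2, 0, 0, 0], [255, 0, 0, 0.2, 0, 0, 0], [255, 0, 0, 0.2, 0, 0, 0], [255, 0, 0, 0.2, 0, 0, 0], [255, 0, 0, 0.2, 0, 0, 0]]}}

```text
t: 9.0
tool_pos: [504.9, -108.1, 153.0]
ee_rot: [[-0.988, 0.152, 0.001], [0.152, 0.988, -0.0], [-0.001, 0.0, -1.0]]
wrist_force: [-1.1, 2.5, 5.2]
finger_gap: 0.153
grasp_force: 59.3
```

Emit:
{"method": "drive_tool", "body": {"series": [[255, 0, -0.3, 0.2, 0, 0, 0], [255, 0, -0.6, 0.2, 0, 0, 0], [255, 0, -0.9, 0.2, 0, 0, 0], [255, 0, -1.2, 0.2, 0, 0, 0], [255, 0, -1.5, 0.2, 0, 0, 0], [255, 0, -1.7, 0.2, 0, 0, 0], [255, 0, -1.7, 0.2, 0, 0, 0], [255, 0, -1.7, 0.2, 0, 0, 0], [255, 0, -1.7, 0.2, 0, 0, 0], [255, 0, -1.7, 0.2, 0, 0, 0]]}}

```text
t: 10.0
tool_pos: [502.5, -123.6, 152.7]
ee_rot: [[-0.988, 0.152, 0.001], [0.152, 0.988, 0.003], [-0.0, 0.003, -1.0]]
wrist_force: [-5.1, 8.6, 13.8]
finger_gap: 0.152
grasp_force: 60.8
```

The pull force is about 8.6 N at about 16 mm of travel, so the latch is out. Next I lift along the arc.

Emit:
{"method": "drive_tool", "body": {"series": [[255, 0, 0, -0.2, 0, 0, 0], [255, -0.24, 0, -1.2, 0, 0, 0], [255, -0.52, 0, -2.3, 0, 0, 0], [255, -0.86, 0, -3.3, 0, 0, 0], [255, -1.25, 0, -4.3, 0, 0, 0], [255, -1.25, 0, -4.3, 0, 0, 0]]}}

```text
t: 10.6
tool_pos: [512.8, -124.5, 191.2]
ee_rot: [[-0.988, 0.151, -0.006], [0.151, 0.988, 0.006], [0.007, 0.005, -1.0]]
wrist_force: [-1.0, 8.2, -4.6]
finger_gap: 0.157
grasp_force: 58.6
```

Rising freely: weight is about 4.6 N and the grip is intact.

Emit:
{"method": "drive_tool", "body": {"series": [[255, -0.44, 0, -1.0, 0, 0, 0], [255, -0.93, 0, -1.95, 0, 0, 0], [255, -1.46, 0, -2.9, 0, 0, 0], [255, -2.05, 0, -3.8, 0, 0, 0], [255, -2.67, 0, -4.65, 0, 0, 0], [255, -3.33, 0, -5.5, 0, 0, 0], [255, -3.61, 0, -5.8, 0, 0, 0], [255, -3.61, 0, -5.8, 0, 0, 0], [255, -3.61, 0, -5.8, 0, 0, 0], [255, -3.61, 0, -5.8, 0, 0, 0], [255, -3.61, 0, -5.8, 0, 0, 0], [255, -3.61, 0, -5.8, 0, 0, 0]]}}

```text
t: 11.8
tool_pos: [547.6, -129.7, 248.8]
ee_rot: [[-0.989, 0.151, -0.009], [0.151, 0.989, 0.006], [0.009, 0.005, -1.0]]
wrist_force: [-6.1, 8.2, 0.5]
finger_gap: 0.156
grasp_force: 58.8
```

Run:
```python
from h import *
s=status.state(); print(s['t'],s['tool_pos'],s['wrist_force'],s['joint_vel'].round(2),s['grasp_force'])
f=grab('scene','scene5')
im=cv2.imread('pics/scene5.png')[60:310,200:480]; cv2.imwrite('pics/scene5c.png',cv2.resize(im,None,fx=2.3,fy=2.3))
```

```text
11.8 [ 547.58874811 -129.67947977  248.75662723] [-6.1149265   8.19607019  0.47695838] [ 0.04  0.08 -0.1  -0.03 -0.04 -0.12] 58.79266619682312
```

View pics/scene5c.png

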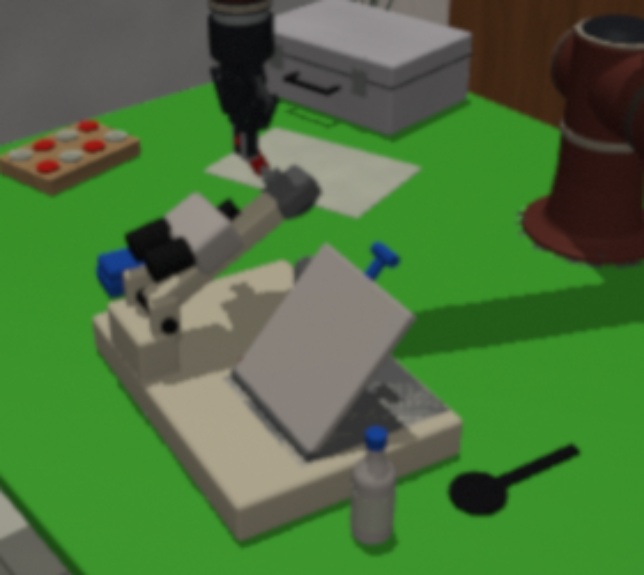

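The arm is raised to about 0.5 rad with the handle held in the gripper at (258,160). The screen stands alone with its tab free at (380,255). The bottle and occluder look undisturbed, so I'm handing in.

```bash
python3 -c "
from bench import arm
print(arm.job_done())"
```

```text
the job is handed in; nothing more can be done
None
```

I handed the job in with the screen standing untouched at about 0.82–0.87 rad (47–50°), and the viewing arm unlatched and held still in the gripper at about 0.5 rad, which is about 10 cm of coupler lift; the bottle, case and occluder were not touched, and the judge gave no verdict back.

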